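# Put the hole cutters back in the tool rack

## Robot

A 6-joint arm with a two-finger parallel gripper is mounted at the origin on the work surface. World frame = base frame: x ahead of the robot, y to its left, z up, the work surface at z = 0. Lengths are in m, angles in degrees, forces in N, time in s.
With the tool pointing down it reaches from about 0.4 to 0.825 m from the base axis. Payload 7 kg.
Tool frame: the origin (TCP) lies between the finger pads; the fingertips stand 11 mm ahead of it and the grasp point (between the pads) lies 8 mm behind it; z points along the fingers, y is the direction in which the jaws open and shut (so a half turn about z gives the same grasp; the last joint's range is limited). The gripper opens to 88 mm and grips with 3 to 60 N. Pads are 19 mm wide; open, the fingers measure 130 mm over their backs; the gripper's body (78 mm by 193 mm) begins 47 mm behind the grasp point.
Start: joints at [-46.748, 20.546, 0.682, 0, -70.136, -16.507], TCP at [0.304, -0.603, 0.238] pointing down, gripper open.
Joint ranges: [-176.03, 176.03], [-82.01, 121.73], [-58.28, 71.71], [-173.87, 95.51], [-174.79, -0.11], [-173.66, 173.66]. Speed limits (degrees/s): [136.94, 136.94, 172.46, 180, 180, 180].

## Interface

Orientations are given as [roll, pitch, yaw] about the fixed x, y, z axes, in that order (R = Rz(yaw) Ry(pitch) Rx(roll)).
In Python, from plant import r gives the robot as it stands.
- The arm moves only by the shell command python3 -m inch 'ROWS' [OPENING] [FORCE]. ROWS is JSON, a list of rows, each an object of numbers: "x", "y", "z": the shift along the tool's x, y, z as a fraction of full scale; "yaw": the turn about the tool's z as a fraction of full scale. In form: [{"x": .., "y": .., "z": .., "yaw": ..}, ...]. A call has 1 to 5 rows; each row shifts and turns the pose as measured when the row begins, along the tool's axes as they then stand; what a row does not reach is not made up. Full scale, the value 1, is 0.025 m for a shift and 4 degrees for a turn. A row lasts 1/12 s, in which the tool goes at most 41.7 mm and 7.16 degrees, less where a joint would pass 70% of its speed; a pose out of reach is approached as far as the arm can. A call with a number of a shift or a turn outside -1 to 1 is refused whole. A call with a gripper value outside its range is refused whole. OPENING is the opening, from -1 (shut) to 1 (fully open), set as the call begins (- or left out, the last holds). The fingers move at their own pace and stop on an object; FORCE is the grip in N (left out, the last holds). Time passes only in rows, so rows that do not move let the fingers close. It gives the time, the measured TCP pose, the force and the opening at its end, in the units of the state.
- r.get_state(): the state, without advancing time (a new reading comes with each control period).
- r.capture(name): name is "scene" or "top" or "wrist"; returns (picture, depth): 480x640x3 uint8, red, green, blue; 480x640 float32, m along the optical axis (not along the pixel's ray), 0 where there is no reading.
- r.camera_info(name): a dict with "mtx" (3x3 intrinsics, pixels), "pose" (4x4, takes a point from camera to world coordinates). Camera axes: x right, y down, z forward; pixel columns grow to the right and rows downward; lengths in m; the calibration is good to about 2 mm. A picture is of the moment at which its call begins: read the wrist's pose just before it. camera_info takes no time and is no camera call; for the wrist camera it gives the pose at the moment of the call.
- r.close_job(): hands the job in, once; it reports no verdict.
The state is a dict: "time_s": time; "joints": joint angles; "qd": joint speeds; "joint_torque": joint torques, N m; "tcp_pos": TCP position; "eef_rot": TCP orientation; "contact_force": force on the tool from outside, world axes, zero at the start; "moment": the same for the moment, N m; "gripper_width": finger opening in m.
Only numpy, scipy, OpenCV 4.12 (cv2) and the standard library are available. Lean on these libraries where they do the work, as an engineer would, in place of code of your own. Each camera call takes 0.05 s, during which the arm holds its last target. There are 200 camera calls.

## Task

The four hole cutters have come back from the job mixed up in a row in the steel carry tray. Move the row over to the blue tool rack in the order its pots are set out: each cutter upright, teeth down and fully home in the pot bored for its size, the smallest cutter in the smallest bore and so on up to the largest. Set them down rather than dropping them, because the carbide teeth chip, and leave the stud gun and the pliers where they lie.

Things in the scene. Friction and masses are not known exactly. Their poses are not given: they have to be found in the camera images.
- cutter_a: The smallest of four loose steel hole cutters, teeth down, shank up: cup 20 mm wide, 19 high; flange 24 mm wide up to 24; hub 18 wide up to 30; round shank 12 mm wide up to 70 (grip it there). Origin: centre of the underside, z up the shank. Starts in any of the carry tray's four bays (row at 68 mm spacing, bays 65 mm square, floor 3 mm, walls 22 mm above the bench).
- cutter_b: The second smallest of four loose steel hole cutters, teeth down, shank up: cup 32 mm wide, 19 high; flange 36 mm wide up to 24; hub 18 wide up to 30; round shank 12 mm wide up to 70 (grip it there). Origin: centre of the underside, z up the shank. Starts in any of the carry tray's four bays (row at 68 mm spacing, bays 65 mm square, floor 3 mm, walls 22 mm above the bench).
- cutter_c: The second largest of four loose steel hole cutters, teeth down, shank up: cup 44 mm wide, 19 high; flange 48 mm wide up to 24; hub 18 wide up to 30; round shank 12 mm wide up to 70 (grip it there). Origin: centre of the underside, z up the shank. Starts in any of the carry tray's four bays (row at 68 mm spacing, bays 65 mm square, floor 3 mm, walls 22 mm above the bench).
- cutter_d: The largest of four loose steel hole cutters, teeth down, shank up: cup 56 mm wide, 19 high; flange 60 mm wide up to 24; hub 18 wide up to 30; round shank 12 mm wide up to 70 (grip it there). Origin: centre of the underside, z up the shank. Starts in any of the carry tray's four bays (row at 68 mm spacing, bays 65 mm square, floor 3 mm, walls 22 mm above the bench).
- pot_a: Pot of the smallest cutter: fixed grey block 78 x 78 x 28 mm with the smallest bore, a blind well 31 mm wide, 22 deep, its mouth chamfered 3 mm. Origin: centre of the underside, 4 mm above the bench, z up; the well's floor is 6 mm above it. One of four in a row at 80 mm spacing, in any order, on the blue rack (end cheeks 40 mm high).
- pot_b: Pot of the second smallest cutter: fixed grey block 78 x 78 x 28 mm with the second smallest bore, a blind well 43 mm wide, 22 deep, its mouth chamfered 3 mm. Origin: centre of the underside, 4 mm above the bench, z up; the well's floor is 6 mm above it. One of four in a row at 80 mm spacing, in any order, on the blue rack (end cheeks 40 mm high).
- pot_c: Pot of the second largest cutter: fixed grey block 78 x 78 x 28 mm with the second largest bore, a blind well 55 mm wide, 22 deep, its mouth chamfered 3 mm. Origin: centre of the underside, 4 mm above the bench, z up; the well's floor is 6 mm above it. One of four in a row at 80 mm spacing, in any order, on the blue rack (end cheeks 40 mm high).
- pot_d: Pot of the largest cutter: fixed grey block 78 x 78 x 28 mm with the largest bore, a blind well 67 mm wide, 22 deep, its mouth chamfered 3 mm. Origin: centre of the underside, 4 mm above the bench, z up; the well's floor is 6 mm above it. One of four in a row at 80 mm spacing, in any order, on the blue rack (end cheeks 40 mm high).
- stud_gun: Bystander: a stud-welding gun lying on its side, steel barrel 44 mm thick and about 200 mm long with its black end cap and copper nose, black grip to one side. Origin: on the bench under the barrel; x along the barrel towards the nose, the grip reaches 150 mm to -y. Up to 45 mm high.
- pliers: Bystander: small pliers with red handles lying flat, 145 mm long and 14 mm high. Origin: on the bench under the pivot; the jaws point to x.
There are look-alikes about, which are no part of the job. Leave any red look-alike of the cutter_c alone. What is shaped like the pot_c but red is not meant.

How it is judged:
By the outcome, as a careful person would: the job done as asked, in the order asked, and still so for the second after the job is handed in, with the robot touching nothing.
It also fails if it takes over 96 s, if anything falls off the work surface, if the arm or the gripper's body presses on something with over 40 N, if the wrist force passes 120 N, or if a joint passes its speed limit or range.

## Working session

There is one attempt and no reset: what is moved stays moved. The work goes in short steps, Python scripts to look and compute and a shell command to move; the robot and the scene stay as the last step left them, time stands still between calls to the robot, and variables do not carry over. Pictures are saved under pics/ and viewed, about 12 in all and at most 16, crops included, and the job is handed in when it is done.

```bash
mkdir -p pics; ls
python3 - <<'E'
from plant import r
import cv2, numpy as np
for n in ("scene","top"):
    p,d=r.capture(n); cv2.imwrite(f"pics/{n}0.png",p[:,:,::-1]); np.savez(f"pics/{n}0.npz",p=p,d=d)
    i=r.camera_info(n); print(n,np.round(i["mtx"],1).tolist(),np.round(i["pose"],3).tolist())
print(r.get_state())
E
```

```text
pics
scene [[542.8, 0.0, 322.0], [0.0, 542.8, 234.3], [0.0, 0.0, 1.0]] [[-0.718, 0.475, -0.509, 1.052], [0.695, 0.511, -0.505, 0.557], [0.02, -0.717, -0.697, 0.812], [0.0, 0.0, 0.0, 1.0]]
top [[575.0, 0.0, 317.0], [0.0, 575.0, 244.3], [0.0, 0.0, 1.0]] [[0.012, -0.98, 0.198, 0.191], [-1.0, -0.011, 0.004, -0.01], [-0.002, -0.198, -0.98, 1.513], [0.0, 0.0, 0.0, 1.0]]
{'time_s': 0.1, 'joints': array([-4.67469116e+01,  2.05857943e+01,  6.37698550e-01, -1.75839519e-02,
       -7.01354145e+01, -1.65068668e+01]), 'qd': array([ 0.01516153, -0.16613354,  0.17250293,  0.11421947, -0.04995065,
       -0.01285433]), 'joint_torque': array([-1.43083442e-03, -5.84160769e+01,  2.93749523e+01,  7.01551393e+00,
        1.01525907e-02, -8.25574352e-05]), 'tcp_pos': array([ 0.30355582, -0.60240905,  0.23672413]), 'eef_rot': array([ 1.79915234e+02, -7.88029933e-03, -1.53259760e+02]), 'contact_force': array([ 0.28164271,  0.61032742, -0.63858286]), 'moment': array([-0.01995755, -0.04310861,  0.024629  ]), 'gripper_width': 0.08769242604735848}
```

View pics/top0.png

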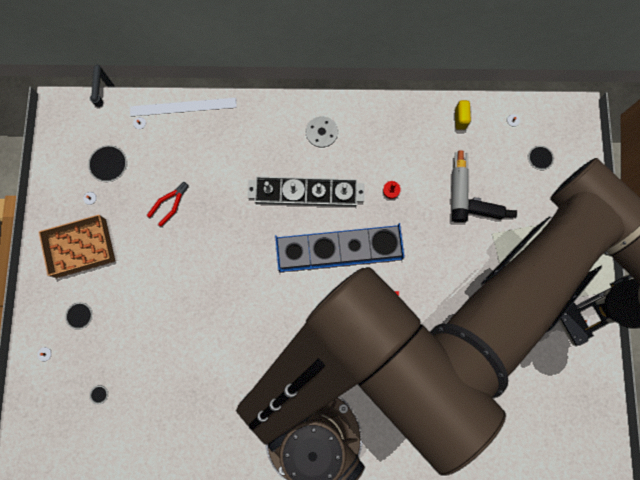

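View pics/scene0.png

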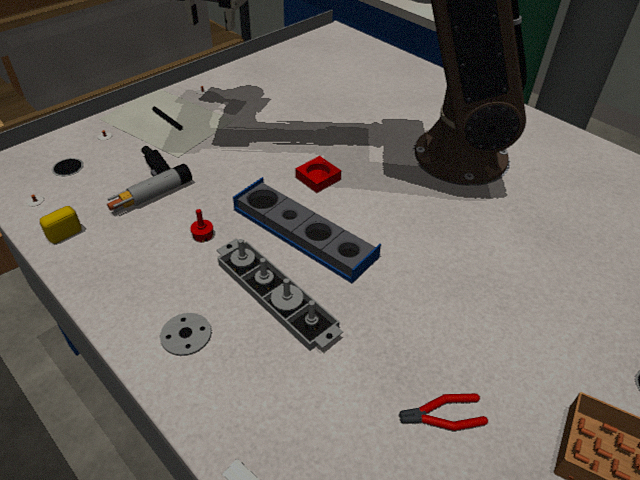

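The top view shows the tray row at about row 190, with cutters a, d, b, c at columns 268, 293, 319 and 344. The rack pots are b, c, a, d at about (294,251), (324,247), (355,245) and (385,242). In the scene view the red decoys stand apart at (202,230) and (318,173).

```bash
cat > h.py <<'E'
from plant import r
import cv2, numpy as np
def world(d,info,rows,cols):
    K,T=np.array(info["mtx"]),np.array(info["pose"])
    z=d[rows,cols]; c=np.c_[(cols-K[0,2])/K[0,0]*z,(rows-K[1,2])/K[1,1]*z,z]
    return c@T[:3,:3].T+T[:3,3]
def ray(info,uv,h):
    K,T=np.array(info["mtx"]),np.array(info["pose"])
    v=T[:3,:3]@np.linalg.solve(K,[uv[0],uv[1],1]); return T[:3,3]+v*(h-T[2,3])/v[2]
E
python3 - <<'E'
from h import *
f={}
for n in ("top","scene"):
    z=np.load(f"pics/{n}0.npz"); i=r.camera_info(n); R,C=np.mgrid[:480,:640]
    P=world(z["d"],i,R.ravel(),C.ravel()).reshape(480,640,3)
    m=(P[...,2]>.055)&(P[...,2]<.085)&(P[...,0]>.5)&(P[...,0]<.8)&(abs(P[...,1])<.2)&(z["d"]>0)
    k,l,s,c=cv2.connectedComponentsWithStats(m.astype(np.uint8))
    for j in range(1,k):
        q=P[l==j]; print(n,"shank",s[j,4],c[j].round(1),q.mean(0).round(4),q[:,2].max().round(3))
    # wells: dark, grey/black blobs in rack
    g=z["p"].max(2); box=(P[...,0]>.42)&(P[...,0]<.62)&(abs(P[...,1])<.25)
    m=((g<60)&box&(z["d"]>0)&(P[...,2]<.036)).astype(np.uint8)
    for c in cv2.findContours(m,cv2.RETR_EXTERNAL,cv2.CHAIN_APPROX_NONE)[0]:
        if len(c)>12 and cv2.contourArea(c)>20:
            e=cv2.minAreaRect(c); print(n,"dark",np.round(e[0],1),np.round(e[1],1),ray(i,e[0],.030).round(4))
E
```

```text
top shank 23 [266.  184.4] [0.6416 0.1313 0.0681] 0.075
top shank 22 [291.8 185.1] [0.6403 0.0639 0.0682] 0.077
top shank 21 [317.6 185.6] [ 0.6399 -0.0037  0.0678] 0.073
top shank 8 [391.6 184.4] [ 0.6458 -0.1977  0.0668] 0.07
top shank 21 [343.5 186.6] [ 0.6376 -0.0714  0.0689] 0.081
top dark [357.  260.2] [ 3.1 90.5] [ 0.4496 -0.109   0.03  ]
top dark [293.5 251.5] [15. 15.] [0.4708 0.0576 0.03  ]
top dark [354.5 245. ] [10. 11.] [ 0.49   -0.1025  0.03  ]
top dark [324. 248.] [19.8 19.8] [ 0.4811 -0.0224  0.03  ]
top dark [384.2 241.9] [24.1 24.6] [ 0.4992 -0.1807  0.03  ]
scene shank 17 [198.9 214.5] [ 0.6499 -0.198   0.0636] 0.071
scene shank 58 [240.1 243.8] [ 0.6421 -0.0716  0.0667] 0.077
scene shank 63 [262.2 262.9] [ 0.6431 -0.0037  0.0668] 0.074
scene shank 59 [285.6 283.7] [0.645  0.0643 0.0671] 0.075
scene shank 69 [311.  305.9] [0.6461 0.1321 0.067 ] 0.076
scene dark [322.3 315.2] [26.9  9.7] [0.6256 0.1402 0.03  ]
scene dark [303.2 298.2] [11.3  9.1] [0.624  0.0881 0.03  ]
scene dark [272.8 272.3] [26.6  9.8] [0.6237 0.0014 0.03  ]
scene dark [251.1 253.9] [23.7 10. ] [ 0.6233 -0.0654  0.03  ]
scene dark [348.5 249.5] [15. 21.] [0.4727 0.0582 0.03  ]
scene dark [317.5 231.5] [17. 27.] [ 0.4824 -0.0219  0.03  ]
scene dark [289.  214.5] [ 9. 14.] [ 0.4909 -0.1015  0.03  ]
scene dark [304.8 229.8] [154.4  45.7] [ 0.4983 -0.0437  0.03  ]
```

```bash
Y='' ; python3 -m inch '[{"yaw":-1},{"yaw":-1},{"yaw":-1},{"yaw":-1},{"yaw":-1}]' 0; python3 -m inch '[{"yaw":-1},{"yaw":-1},{"yaw":-1},{"yaw":-1},{"yaw":-1}]'; python3 -m inch '[{"yaw":-1},{"yaw":-1},{"yaw":-1},{"yaw":-1},{"yaw":-1}]'
```

```text
validation failed for argument at $[0]...
validation failed for argument at $[0]...
validation failed for argument at $[0]...
```

```bash
python3 -m inch '[{"x":0,"y":0,"z":0,"yaw":-1},{"x":0,"y":0,"z":0,"yaw":-1},{"x":0,"y":0,"z":0,"yaw":-1},{"x":0,"y":0,"z":0,"yaw":-1},{"x":0,"y":0,"z":0,"yaw":-1}]' 0
```

```text
time_s: 0.52
tcp_pos: [0.3028, -0.6012, 0.2338]
eef_rot: [179.6, 0.1, -132.6]
contact_force: [0.0, 0.1, 0.2]
gripper_width: 0.0599
```

```bash
cat > go.py <<'E'
# prints remaining move (world target) in tool-axis units: python3 go.py x y z [yaw]
import sys; from h import *
from scipy.spatial.transform import Rotation as Ro
s=r.get_state(); t=np.array(sys.argv[1:4],float); yaw=float(sys.argv[4]) if len(sys.argv)>4 else -90
R=Ro.from_euler("xyz",s["eef_rot"],degrees=True).as_matrix()
print("units x,y,z",(R.T@(t-s["tcp_pos"])/.025).round(2),"yaw",round(-((yaw-s["eef_rot"][2]+180)%360-180)/4,2),"| tcp",s["tcp_pos"].round(4),s["eef_rot"].round(1),"F",s["contact_force"].round(1),"w",round(float(s["gripper_width"]),4),"t",s["time_s"])
E
python3 go.py .644 .132 .16
```

```text
units x,y,z [-30.83   9.77   3.07] yaw -10.64 | tcp [ 0.3028 -0.6012  0.2338] [ 1.796e+02  1.000e-01 -1.326e+02] F [0.  0.1 0.2] w 0.0599 t 0.5167
```

```bash
for i in 1 2; do python3 -m inch '[{"x":-1,"y":0.2,"z":0,"yaw":-1},{"x":-1,"y":0.2,"z":0,"yaw":-1},{"x":-1,"y":0.1,"z":0,"yaw":-1},{"x":-1,"y":0,"z":0,"yaw":-1},{"x":-1,"y":0,"z":0,"yaw":-1}]' >/dev/null; done; python3 go.py .644 .132 .16
```

```text
units x,y,z [-19.73 -10.31   2.84] yaw -0.23 | tcp [ 0.3795 -0.3579  0.228 ] [179.3   0.7 -90.9] F [ 0.7 -0.1 -0.3] w 0.0437 t 1.35
```

```bash
for i in 1 2 3; do python3 -m inch '[{"x":-1,"y":-0.55,"z":0,"yaw":0},{"x":-1,"y":-0.55,"z":0,"yaw":0},{"x":-1,"y":-0.55,"z":0,"yaw":0},{"x":-1,"y":-0.55,"z":0,"yaw":0},{"x":-1,"y":-0.55,"z":0,"yaw":0}]' >/dev/null; done; python3 go.py .644 .132 .16
python3 - <<'E'
from h import *
i=r.camera_info("wrist"); p,d=r.capture("wrist"); cv2.imwrite("pics/w1.png",p[:,:,::-1]); np.savez("pics/w1.npz",p=p,d=d,T=i["pose"],K=i["mtx"]); print(np.round(i["pose"],3).tolist(),np.round(i["mtx"],0).tolist())
E
```

```text
units x,y,z [-3.82 -2.12  2.75] yaw -0.17 | tcp [0.5912 0.0362 0.2282] [179.    0.9 -90.7] F [ 0.6 -0.7 -0.4] w 0.044 t 2.6
[[-1.0, 0.017, -0.014, 0.593], [0.011, 0.948, 0.318, -0.049], [0.019, 0.317, -0.948, 0.374], [0.0, 0.0, 0.0, 1.0]] [[430.0, 0.0, 316.0], [0.0, 430.0, 238.0], [0.0, 0.0, 1.0]]
```

View pics/w1.png

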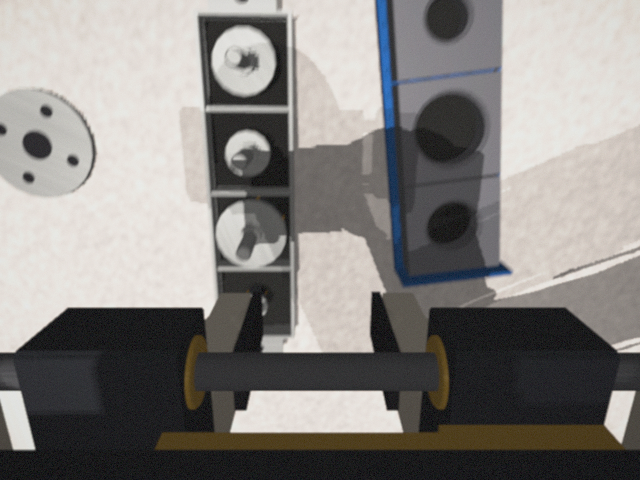

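The wrist view shows c, b and d at about (240,57), (245,155) and (248,235), with a hidden at (265,300) beside the finger. The pot bores are at (447,17), (450,127) and (452,223). Next I measure these.

```bash
cat > meas.py <<'E'
import sys; from h import *
n=sys.argv[1]; z=np.load(f"pics/{n}.npz"); i=dict(mtx=z["K"],pose=z["T"]); R,C=np.mgrid[:480,:640]
P=world(z["d"],i,R.ravel(),C.ravel()).reshape(480,640,3)
ok=(z["d"]>0)&(R<290)
m=ok&(P[...,2]>.050)&(P[...,2]<.09)
k,l,s,c=cv2.connectedComponentsWithStats(m.astype(np.uint8))
for j in range(1,k):
    if s[j,4]>60:
        q=P[l==j]; t=q[q[:,2]>q[:,2].max()-.006]; print("shank n",s[j,4],c[j].round(),"all",q.mean(0).round(4),"top",np.median(t,0).round(4),q.max(0).round(4),q.min(0).round(4))
m=(ok&(P[...,2]<.024)&(P[...,0]<.56)&(P[...,0]>.43)&(z["p"].max(2)<90)).astype(np.uint8)
for c in cv2.findContours(m,cv2.RETR_EXTERNAL,cv2.CHAIN_APPROX_NONE)[0]:
    if cv2.contourArea(c)>250:
        q=np.array([ray(i,u,.029)[:2] for u in c[:,0,:].astype(float)]); (x,y),rad=cv2.minEnclosingCircle((q*1000).astype(np.float32)); print("well",c.mean((0,1)).round(),round(x,1),round(y,1),"dia",round(2*rad,1))
E
python3 meas.py w1
```

```text
shank n 368 [237.  55.] all [ 0.6383 -0.0735  0.0699] top [ 0.6391 -0.0739  0.0725] [ 0.6451 -0.068   0.0758] [ 0.6332 -0.0799  0.0502]
shank n 312 [242. 158.] all [ 0.6395 -0.0071  0.0693] top [ 0.6402 -0.0064  0.0727] [ 6.461e-01 -1.000e-04  7.480e-02] [ 0.6347 -0.012   0.0503]
shank n 331 [246. 247.] all [0.6409 0.0598 0.0673] top [0.6413 0.0611 0.0725] [0.6475 0.0674 0.0751] [0.6359 0.0557 0.05  ]
well [452. 223.] 472.8 55.7 dia 41.9
well [450. 127.] 481.5 -22.8 dia 53.6
well [397. 192.] 517.7 30.0 dia 168.9
well [447.  17.] 490.9 -101.4 dia 29.9
well [392.  40.] 530.2 -85.4 dia 53.9
```

```bash
python3 -m inch '[{"x":-1,"y":-0.6,"z":0.5,"yaw":0},{"x":-1,"y":-0.6,"z":0.7,"yaw":0},{"x":-1,"y":-0.5,"z":0.7,"yaw":-0.1},{"x":-0.7,"y":-0.4,"z":0.7,"yaw":-0.1}]' ; python3 go.py .642 .129 .052
```

```text
time_s: 2.98
tcp_pos: [0.6492, 0.1371, 0.165]
eef_rot: [179.4, 1.0, -89.7]
contact_force: [0.2, 0.5, -0.8]
gripper_width: 0.0436
units x,y,z [0.4  0.24 4.52] yaw 0.07 | tcp [0.6492 0.1371 0.165 ] [179.4   1.  -89.7] F [ 0.2  0.5 -0.8] w 0.0436 t 2.9833
```

```bash
python3 -m inch '[{"x":0.4,"y":0.24,"z":0.9,"yaw":0},{"x":0,"y":0,"z":0.9,"yaw":0},{"x":0,"y":0,"z":0,"yaw":0}]' >/dev/null; python3 go.py .642 .129 .052;  python3 - <<'E'
from h import *
i=r.camera_info("wrist"); p,d=r.capture("wrist"); cv2.imwrite("pics/w2.png",p[:,:,::-1]); np.savez("pics/w2.npz",p=p,d=d,T=i["pose"],K=i["mtx"])
E
python3 meas.py w2
```

```text
units x,y,z [ 0.16 -0.03  2.4 ] yaw 0.13 | tcp [0.6422 0.132  0.1121] [179.1   0.9 -89.5] F [-1.1 -0.4 -1.3] w 0.0435 t 3.2333
shank n 666 [315. 131.] all [0.6423 0.0616 0.0719] top [0.6423 0.062  0.0727] [0.648 0.068 0.075] [0.6363 0.0562 0.0508]
shank n 804 [311. 271.] all [0.6435 0.1275 0.0673] top [0.6436 0.1288 0.0726] [0.6494 0.1349 0.0745] [0.6374 0.1236 0.0501]
well [625. 119.] 475.0 56.9 dia 41.2
well [552.  94.] 521.7 53.0 dia 104.7
```

View pics/w2.png

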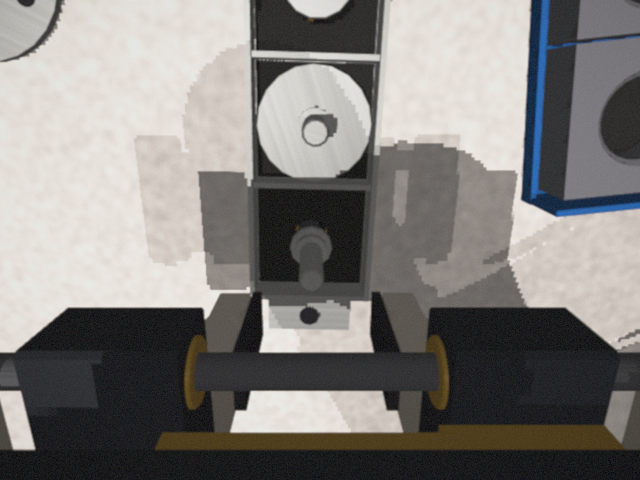

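Cutter a's shank shows at (311,271), centred between the jaws. Its measured top is at (0.6436, 0.129).

```bash
python3 -m inch '[{"x":0.1,"y":-0.05,"z":0.8,"yaw":0},{"x":0.05,"y":0,"z":0.8,"yaw":0},{"x":0,"y":0,"z":0.6,"yaw":0}]' >/dev/null; python3 go.py .6436 .129 .052; python3 -m inch '[{"x":0,"y":0,"z":0,"yaw":0},{"x":0,"y":0,"z":0,"yaw":0},{"x":0,"y":0,"z":0,"yaw":0},{"x":0,"y":0,"z":0,"yaw":0},{"x":0,"y":0,"z":0,"yaw":0}]' -1 25; python3 go.py .6436 .129 .052
```

```text
units x,y,z [0.04 0.18 0.55] yaw 0.16 | tcp [0.6482 0.1298 0.0657] [179.7   1.  -89.4] F [0.2 0.1 0. ] w 0.0436 t 3.5333
time_s: 3.95
tcp_pos: [0.65, 0.1292, 0.0706]
eef_rot: [179.9, 1.1, -89.4]
contact_force: [0.1, 1.2, -1.2]
gripper_width: 0.0158
units x,y,z [0.02 0.26 0.75] yaw 0.15 | tcp [0.65   0.1292 0.0706] [179.9   1.1 -89.4] F [ 0.1  1.2 -1.2] w 0.0158 t 3.95
```

```bash
python3 -m inch '[{"x":0,"y":0.1,"z":0.1,"yaw":0},{"x":0,"y":0.1,"z":0,"yaw":0},{"x":0,"y":0.1,"z":0,"yaw":0}]' -0.3 25 >/dev/null; python3 go.py .6436 .129 .052; python3 -m inch '[{"x":0,"y":0.1,"z":0.5,"yaw":0},{"x":0,"y":0,"z":0.3,"yaw":0}]'  >/dev/null;  python3 go.py .6436 .129 .052
```

```text
units x,y,z [0.04 0.   0.75] yaw 0.15 | tcp [0.6436 0.1297 0.0707] [-179.8    1.2  -89.4] F [-0.7 -0.2  0.7] w 0.029 t 4.2
units x,y,z [ 0.07 -0.08  0.03] yaw 0.16 | tcp [0.6415 0.1306 0.0527] [-179.6    1.2  -89.4] F [-1.6 -0.1 -1.1] w 0.0306 t 4.3667
```

```bash
python3 -m inch '[{"x":0.03,"y":-0.05,"z":0.03,"yaw":0},{"x":0.03,"y":-0.03,"z":0.03,"yaw":0},{"x":0,"y":0,"z":0.03,"yaw":0},{"x":0,"y":0,"z":0,"yaw":0},{"x":0,"y":0,"z":0,"yaw":0}]' -1 25 >/dev/null; python3 go.py .6436 .129 .052;  python3 -m inch '[{"x":0,"y":0,"z":0,"yaw":0},{"x":0,"y":0,"z":0,"yaw":0}]' >/dev/null; python3 go.py .6436 .129 .052
```

```text
units x,y,z [-0.01 -0.02 -0.11] yaw 0.16 | tcp [0.643  0.1288 0.0492] [-179.8    1.2  -89.3] F [-0.  -0.3 -1. ] w 0.0116 t 4.7833
units x,y,z [-0.01 -0.02 -0.11] yaw 0.16 | tcp [0.6431 0.1287 0.0493] [-179.8    1.2  -89.4] F [-0.4  0.2 -0.4] w 0.0113 t 4.95
```

```bash
python3 -m inch '[{"x":0,"y":0,"z":-0.4,"yaw":0},{"x":0,"y":0,"z":-1,"yaw":0},{"x":0,"y":0,"z":-1,"yaw":0},{"x":0,"y":0,"z":-1,"yaw":0},{"x":0,"y":0.2,"z":-0.6,"yaw":0}]' >/dev/null; python3 go.py .491 -.102 .056; python3 -m inch '[{"x":0.5,"y":0.6,"z":0,"yaw":0},{"x":0.9,"y":0.6,"z":0,"yaw":0},{"x":0.9,"y":0.6,"z":0,"yaw":0},{"x":0.9,"y":0.6,"z":0,"yaw":0},{"x":0.9,"y":0.6,"z":0,"yaw":0}]' >/dev/null; python3 go.py .491 -.102 .056
```

```text
units x,y,z [9.09 5.86 3.66] yaw 0.15 | tcp [0.6355 0.1253 0.1506] [179.7   0.9 -89.4] F [ 0.1 -0.1  0.1] w 0.0114 t 5.3667
units x,y,z [5.06 3.07 3.99] yaw 0.24 | tcp [0.5647 0.0236 0.1591] [-179.4    1.2  -89. ] F [ 0.9 -0.1 -1. ] w 0.0114 t 5.7833
```

```bash
python3 -m inch '[{"x":1,"y":0.6,"z":0,"yaw":0.05},{"x":1,"y":0.6,"z":0.1,"yaw":0.05},{"x":1,"y":0.6,"z":0.1,"yaw":0.05},{"x":1,"y":0.6,"z":0.1,"yaw":0.05},{"x":0.6,"y":0.3,"z":0.1,"yaw":0}]' >/dev/null; python3 go.py .491 -.102 .056;  python3 -m inch '[{"x":0,"y":0,"z":0,"yaw":0}]' >/dev/null; python3 go.py .491 -.102 .056
```

```text
units x,y,z [0.27 0.2  3.81] yaw 0.06 | tcp [ 0.4943 -0.0973  0.1515] [-179.     1.3  -89.8] F [-0.3  0.3 -0.9] w 0.0114 t 6.2
units x,y,z [0.19 0.11 3.83] yaw 0.03 | tcp [ 0.4922 -0.0995  0.152 ] [-179.     1.3  -89.9] F [ 0.4  0.1 -1.7] w 0.0113 t 6.2833
```

```bash
python3 -m inch '[{"x":0.1,"y":0.1,"z":0.8,"yaw":0},{"x":0.1,"y":0,"z":0.8,"yaw":0},{"x":0,"y":0,"z":0.4,"yaw":0},{"x":0,"y":0,"z":0,"yaw":0}]' >/dev/null; python3 go.py .491 -.102 .056;  python3 - <<'E'
from h import *
i=r.camera_info("wrist"); p,d=r.capture("wrist"); cv2.imwrite("pics/w3.png",p[:,:,::-1]); np.savez("pics/w3.npz",p=p,d=d,T=i["pose"],K=i["mtx"])
E
```

```text
units x,y,z [-0.05  0.12  1.98] yaw -0.01 | tcp [ 0.4926 -0.1045  0.1056] [-178.5    1.3  -90. ] F [-0.8  0.  -0.2] w 0.0115 t 6.6167
```

View pics/w3.png

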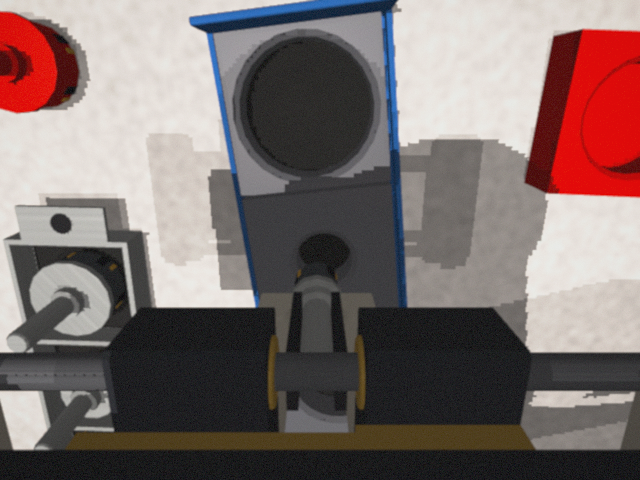

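The wrist view shows pot a's bore at about (325,252), just beyond the held cutter, and pot d at (312,105).

Run:
```python
from h import *
z=np.load("pics/w3.npz"); i=dict(mtx=z["K"],pose=z["T"])
for n,u in dict(L=(300,252),R=(350,252),T=(325,233),dL=(237,105),dR=(378,105),dT=(308,32),dB=(308,180)).items(): print(n,ray(i,u,.032).round(4))
```

```text
L [ 0.5029 -0.1074  0.032 ]
R [ 0.4757 -0.1076  0.032 ]
T [ 0.4893 -0.1184  0.032 ]
dL [ 0.5327 -0.1839  0.032 ]
dR [ 0.464  -0.1839  0.032 ]
dT [ 0.4978 -0.2162  0.032 ]
dB [ 0.4983 -0.147   0.032 ]
```

```bash
python3 -m inch '[{"x":-0.05,"y":0.15,"z":0.6,"yaw":0},{"x":0,"y":0,"z":0.6,"yaw":0},{"x":0,"y":0,"z":0,"yaw":0}]' >/dev/null; python3 go.py .490 -.102 .056
```

```text
units x,y,z [0.04 0.17 0.95] yaw 0.02 | tcp [ 0.4935 -0.1015  0.0799] [-178.1    1.3  -89.9] F [-0.6  0.6 -0.9] w 0.0113 t 6.9167
```

```bash
python3 -m inch '[{"x":0,"y":0.2,"z":0.3,"yaw":0},{"x":0,"y":0.1,"z":0,"yaw":0},{"x":0,"y":0,"z":0,"yaw":0}]' >/dev/null; python3 go.py .489 -.102 .056
```

```text
units x,y,z [ 0.07 -0.02  0.74] yaw 0.05 | tcp [ 0.4877 -0.1007  0.0745] [-177.9    1.3  -89.8] F [-0.1 -0.1 -0.7] w 0.0112 t 7.1667
```

```bash
python3 -m inch '[{"x":0.05,"y":0,"z":0.4,"yaw":0},{"x":0,"y":0,"z":0.2,"yaw":0},{"x":0,"y":0,"z":0.05,"yaw":0}]' >/dev/null; python3 go.py .489 -.102 .056
```

```text
units x,y,z [0.03 0.04 0.13] yaw 0.06 | tcp [ 0.4898 -0.1013  0.0592] [-177.7    1.4  -89.8] F [ 0.4 -0.6 -0.3] w 0.0114 t 7.4167
```

```bash
python3 -m inch '[{"x":0,"y":0,"z":0.08,"yaw":0},{"x":0,"y":0,"z":0.05,"yaw":0}]' >/dev/null; python3 go.py .489 -.102 .056;python3 -m inch '[{"x":0,"y":0,"z":0.05,"yaw":0},{"x":0,"y":0,"z":0.03,"yaw":0}]' >/dev/null; python3 go.py .489 -.102 .056
```

```text
units x,y,z [ 0.02  0.06 -0.01] yaw 0.06 | tcp [ 0.4904 -0.1014  0.0558] [-177.7    1.3  -89.7] F [-3.8  0.6 18. ] w 0.0114 t 7.5833
units x,y,z [ 0.01  0.07 -0.01] yaw 0.08 | tcp [ 0.4907 -0.1017  0.0558] [-177.7    1.3  -89.7] F [-6.8  2.6 12.6] w 0.0118 t 7.75
```

Cutter a has bottomed at the expected height with 12–18 N of contact. I'll release it and lift.

```bash
python3 -m inch '[{"x":0,"y":0,"z":0,"yaw":0},{"x":0,"y":0,"z":0,"yaw":0},{"x":0,"y":0,"z":0,"yaw":0}]' -0.2 >/dev/null;  python3 go.py .641 -.006 .14; python3 -m inch '[{"x":0,"y":0,"z":-0.6,"yaw":0},{"x":0,"y":0,"z":-1,"yaw":0},{"x":0,"y":0,"z":-1,"yaw":0},{"x":0,"y":0,"z":-0.8,"yaw":0}]' >/dev/null;  python3 go.py .641 -.006 .14
```

```text
units x,y,z [-3.87 -6.14 -2.99] yaw 0.09 | tcp [ 0.4913 -0.1017  0.0567] [-177.6    1.3  -89.6] F [-0.3 -0.2 -1.2] w 0.0261 t 8.0
units x,y,z [-3.89 -6.27  0.24] yaw 0.07 | tcp [ 0.4847 -0.104   0.1391] [-178.2    1.2  -89.7] F [ 0.8 -0.3  0. ] w 0.0349 t 8.3333
```

```bash
python3 -m inch '[{"x":-0.5,"y":-1,"z":0,"yaw":0},{"x":-0.6,"y":-1,"z":0,"yaw":0},{"x":-0.6,"y":-1,"z":0,"yaw":0},{"x":-0.6,"y":-1,"z":0,"yaw":0},{"x":-0.6,"y":-1,"z":0,"yaw":0}]' >/dev/null;  python3 go.py .641 -.006 .14;  python3 -m inch '[{"x":-0.4,"y":-0.6,"z":0,"yaw":0},{"x":-0.2,"y":-0.2,"z":0,"yaw":0},{"x":0,"y":0,"z":0,"yaw":0}]' >/dev/null; python3 go.py .641 -.006 .1;  python3 - <<'E'
from h import *
i=r.camera_info("wrist"); p,d=r.capture("wrist"); cv2.imwrite("pics/w4.png",p[:,:,::-1]); np.savez("pics/w4.npz",p=p,d=d,T=i["pose"],K=i["mtx"])
E
python3 meas.py w4
```

```text
units x,y,z [-0.99 -1.13  0.56] yaw 0.02 | tcp [ 0.6123 -0.031   0.1524] [-177.7    1.3  -89.9] F [-0.6  0.7  0.2] w 0.0346 t 8.75
units x,y,z [-0.21 -0.04  2.1 ] yaw 0.05 | tcp [ 0.6379 -0.0125  0.1522] [-177.6    1.3  -89.8] F [ 0.1 -0.8 -1.2] w 0.0355 t 9.0
shank n 1199 [616.  88.] all [ 0.4951 -0.0999  0.0696] top [ 0.4942 -0.0997  0.0795] [ 0.4984 -0.094   0.0818] [ 0.4886 -0.106   0.05  ]
shank n 479 [319. 139.] all [ 0.6393 -0.0748  0.071 ] top [ 0.6395 -0.0742  0.0727] [ 0.6452 -0.0684  0.0748] [ 0.6338 -0.0799  0.0502]
shank n 558 [317. 257.] all [ 0.6406 -0.0083  0.0675] top [ 0.6408 -0.007   0.0725] [ 6.466e-01 -6.000e-04  7.450e-02] [ 0.6349 -0.0123  0.05  ]
well [571. 216.] 482.5 -23.6 dia 53.7
well [574.  81.] 491.7 -102.1 dia 30.1
well [508. 122.] 509.8 -62.1 dia 185.8
```

Cutter a is seated: its shank top reads 0.080. I'm descending on b.

```bash
python3 -m inch '[{"x":-0.15,"y":0,"z":0.8,"yaw":0},{"x":-0.05,"y":0,"z":1,"yaw":0},{"x":0,"y":0,"z":0.9,"yaw":0},{"x":0,"y":0,"z":0.3,"yaw":0}]' >/dev/null; python3 go.py .641 -.007 .05
```

```text
units x,y,z [-0.02 -0.05  1.13] yaw 0.03 | tcp [ 0.6385 -0.0082  0.0781] [-177.4    1.3  -89.9] F [0.9 0.3 0. ] w 0.0349 t 9.3833
```

```bash
python3 -m inch '[{"x":0,"y":-0.05,"z":0.5,"yaw":0},{"x":0,"y":-0.05,"z":0.4,"yaw":0},{"x":0,"y":0,"z":0.2,"yaw":0}]' >/dev/null; python3 go.py .641 -.007 .05
```

```text
units x,y,z [-0.1  -0.05 -0.  ] yaw 0.01 | tcp [ 0.6397 -0.0095  0.0498] [-177.5    1.3  -90. ] F [-0.3  0.6 -0.4] w 0.0353 t 9.6333
```

```bash
python3 -m inch '[{"x":-0.08,"y":-0.04,"z":-0.05,"yaw":0},{"x":0,"y":0,"z":0,"yaw":0},{"x":0,"y":0,"z":0,"yaw":0},{"x":0,"y":0,"z":0,"yaw":0},{"x":0,"y":0,"z":0,"yaw":0}]' -1 25 >/dev/null; python3 go.py .641 -.007 .05;  python3 -m inch '[{"x":0,"y":0,"z":0,"yaw":0},{"x":0,"y":0,"z":0,"yaw":0}]' >/dev/null; python3 go.py .473 .057 .057
```

```text
units x,y,z [-0.04 -0.    0.13] yaw 0.0 | tcp [ 0.6408 -0.0081  0.0533] [-177.4    1.3  -90. ] F [-0.6  0.6 -1.5] w 0.0113 t 10.05
units x,y,z [-2.6   6.71 -0.37] yaw 0.0 | tcp [ 0.6409 -0.008   0.0541] [-177.3    1.3  -90. ] F [-0.3  0.2 -1.5] w 0.0113 t 10.2167
```

```bash
python3 -m inch '[{"x":0,"y":0,"z":-0.4,"yaw":0},{"x":0,"y":0,"z":-1,"yaw":0},{"x":0,"y":0,"z":-1,"yaw":0},{"x":0,"y":0,"z":-1,"yaw":0},{"x":-0.2,"y":0.5,"z":-0.6,"yaw":0}]' >/dev/null;  python3 -m inch '[{"x":-0.4,"y":1,"z":0,"yaw":0},{"x":-0.4,"y":1,"z":0,"yaw":0},{"x":-0.4,"y":1,"z":0,"yaw":0},{"x":-0.4,"y":1,"z":0,"yaw":0},{"x":-0.4,"y":1,"z":0,"yaw":0}]' >/dev/null; python3 go.py .472 .056 .061
```

```text
units x,y,z [-0.37  1.22  3.87] yaw -0.05 | tcp [0.4977 0.0444 0.1588] [-177.2    1.3  -90.2] F [-0.1  0.8 -1. ] w 0.011 t 11.05
```

```bash
python3 -m inch '[{"x":-0.3,"y":0.8,"z":0.5,"yaw":0},{"x":0,"y":0.2,"z":1,"yaw":0},{"x":0,"y":0,"z":0.7,"yaw":0},{"x":0,"y":0,"z":0,"yaw":0}]' >/dev/null; python3 go.py .472 .056 .061
python3 - <<'E'
from h import *
i=r.camera_info("scene"); p,d=r.capture("scene"); c=cv2.resize(p[130:380,150:450],None,fx=2.6,fy=2.4)[:,:,::-1]; cv2.imwrite("pics/s5.png",c)
E
```

```text
units x,y,z [0.02 0.05 1.83] yaw -0.01 | tcp [0.4706 0.0553 0.1068] [-176.8    1.6  -90. ] F [ 0.5 -0.  -1.8] w 0.011 t 11.3833
```

View pics/s5.png

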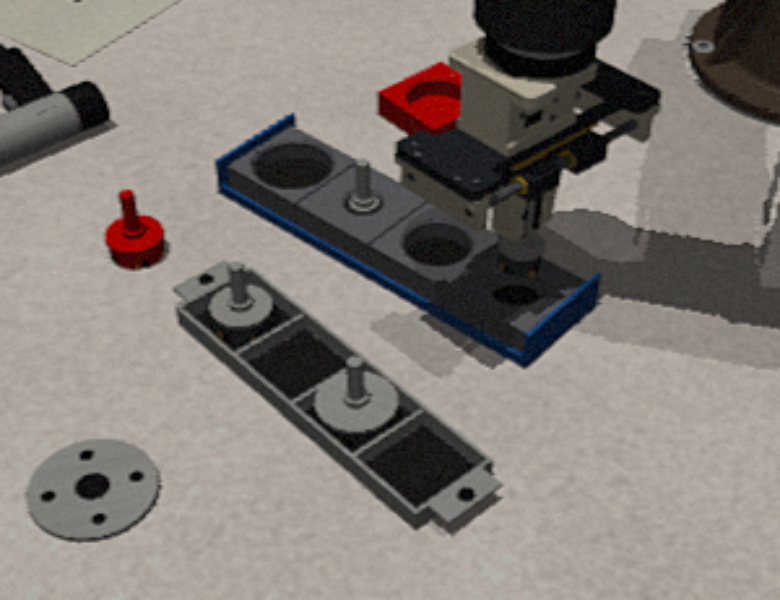

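The scene crop shows a seated in its pot at (362,190), b held over its own bore at (517,290), and c and d still in the tray.

```bash
python3 -m inch '[{"x":0,"y":0.05,"z":0.6,"yaw":0},{"x":0,"y":0.05,"z":0.6,"yaw":0},{"x":0,"y":0,"z":0.1,"yaw":0}]' >/dev/null; python3 go.py .471 .056 .061
```

```text
units x,y,z [0.08 0.18 0.74] yaw 0.01 | tcp [0.4742 0.0574 0.0798] [-176.3    1.8  -89.9] F [-0.1 -0.5 -1.4] w 0.0112 t 11.6833
```

```bash
python3 -m inch '[{"x":0.06,"y":0.2,"z":0.5,"yaw":0},{"x":0,"y":0.03,"z":0.1,"yaw":0}]' >/dev/null; python3 go.py .471 .056 .061
```

```text
units x,y,z [0.03 0.03 0.21] yaw 0.01 | tcp [0.4713 0.0566 0.0664] [-176.2    1.8  -90. ] F [ 0.2 -0.2 -1.7] w 0.0114 t 11.85
```

```bash
python3 -m inch '[{"x":0.02,"y":0.03,"z":0.12,"yaw":0},{"x":0,"y":0,"z":0.06,"yaw":0}]' >/dev/null; python3 go.py .471 .056 .061; python3 -m inch '[{"x":0,"y":0.02,"z":0.06,"yaw":0}]' >/dev/null; python3 go.py .471 .056 .061
```

```text
units x,y,z [0.03 0.07 0.1 ] yaw 0.02 | tcp [0.4725 0.0566 0.0637] [-176.1    1.8  -89.9] F [ 0.5 -1.1 -1.9] w 0.0112 t 12.0167
units x,y,z [0.04 0.09 0.07] yaw 0.02 | tcp [0.473  0.057  0.0631] [-176.     1.8  -89.9] F [ 1.1 -0.4 -1.2] w 0.0112 t 12.1
```

```bash
python3 -m inch '[{"x":0.03,"y":0.1,"z":0.1,"yaw":0}]' >/dev/null; python3 go.py .471 .056 .061; python3 -m inch '[{"x":0,"y":0.02,"z":0.06,"yaw":0}]' >/dev/null; python3 go.py .471 .056 .061
```

```text
units x,y,z [0.03 0.03 0.  ] yaw 0.02 | tcp [0.4717 0.0567 0.0611] [-175.9    1.9  -89.9] F [-0.3 -0.1 -0.8] w 0.0114 t 12.1833
units x,y,z [ 0.03  0.02 -0.04] yaw 0.02 | tcp [0.4716 0.0568 0.06  ] [-175.9    1.9  -89.9] F [-0.7 -1.4  7.5] w 0.011 t 12.2667
```

```bash
python3 -m inch '[{"x":0,"y":0.02,"z":0.06,"yaw":0}]' >/dev/null; python3 go.py .471 .056 .061;  python3 -m inch '[{"x":0,"y":0,"z":0,"yaw":0},{"x":0,"y":0,"z":0,"yaw":0},{"x":0,"y":0,"z":0,"yaw":0}]' -0.2 >/dev/null;  python3 -m inch '[{"x":0,"y":0,"z":-0.6,"yaw":0},{"x":0,"y":0,"z":-1,"yaw":0},{"x":0,"y":-0.3,"z":-1,"yaw":0},{"x":0,"y":-0.3,"z":-1,"yaw":0},{"x":0,"y":-0.2,"z":-1,"yaw":0}]' >/dev/null;  python3 go.py .64 -.074 .14;  python3 -m inch '[{"x":0,"y":0,"z":-1,"yaw":0},{"x":0,"y":0,"z":-1,"yaw":0},{"x":0,"y":0,"z":-1,"yaw":0},{"x":0,"y":0,"z":-1,"yaw":0}]' >/dev/null;python3 go.py .64 -.074 .14;  python3 -m inch '[{"x":0,"y":0,"z":0,"yaw":0},{"x":0,"y":0,"z":0,"yaw":0},{"x":0,"y":0,"z":0,"yaw":0},{"x":0,"y":0,"z":0,"yaw":0},{"x":0,"y":0,"z":0,"yaw":0}]' >/dev/null; python3 go.py .64 -.074 .14
```

```text
units x,y,z [ 0.04  0.04 -0.06] yaw 0.04 | tcp [0.4722 0.0571 0.0597] [-175.8    1.9  -89.9] F [-4.5 -2.1 20.4] w 0.0115 t 12.35
units x,y,z [ 5.1  -6.27  1.7 ] yaw 0.04 | tcp [0.4804 0.0519 0.1759] [-176.3    1.7  -89.8] F [ 0.3  1.3 -0.1] w 0.0352 t 13.0167
units x,y,z [ 5.08 -6.27  5.91] yaw 0.04 | tcp [0.4735 0.0486 0.2809] [-176.2    1.7  -89.9] F [ 0.8 -0.4  0.3] w 0.0353 t 13.35
units x,y,z [ 5.14 -6.14  6.15] yaw 0.05 | tcp [0.4752 0.0492 0.2862] [-175.7    1.9  -89.8] F [ 0.5 -0.8 -1.2] w 0.035 t 13.7667
```

```bash
python3 -m inch '[{"x":0.8,"y":-1,"z":0.2,"yaw":0},{"x":0.8,"y":-1,"z":0.3,"yaw":0},{"x":0.8,"y":-1,"z":0.3,"yaw":0},{"x":0.8,"y":-1,"z":0.3,"yaw":0},{"x":0.8,"y":-1,"z":0.3,"yaw":0}]' >/dev/null;python3 go.py .64 -.074 .14;  python3 -m inch '[{"x":0.5,"y":-0.7,"z":0,"yaw":0},{"x":0.1,"y":-0.1,"z":0,"yaw":0}]' >/dev/null; python3 go.py .64 -.074 .14;  python3 -m inch '[{"x":0,"y":0,"z":0,"yaw":0},{"x":0,"y":0,"z":0,"yaw":0},{"x":0,"y":0,"z":0,"yaw":0},{"x":0,"y":0,"z":0,"yaw":0}]' >/dev/null; python3 go.py .64 -.074 .14; python3 -c "
from h import *; print(r.get_state()['joints'].round(1))"
```

```text
units x,y,z [ 1.17 -1.1   4.63] yaw 0.18 | tcp [ 0.6039 -0.0492  0.2544] [-175.8    2.   -89.3] F [0.1 0.8 0.9] w 0.0354 t 14.1833
units x,y,z [ 0.39 -0.25  4.38] yaw 0.14 | tcp [ 0.6267 -0.0679  0.2492] [-176.3    1.9  -89.5] F [-0.2  0.7  0.6] w 0.0349 t 14.35
units x,y,z [ 0.37 -0.37  4.19] yaw 0.1 | tcp [ 0.6248 -0.0682  0.2443] [-176.7    1.9  -89.6] F [-0.8  0.2 -0.7] w 0.0351 t 14.6833
[ 10.8  14.2  -6.9  -1.4 -65.3  -9.9]
```

```bash
for i in 1 2 3; do python3 -m inch '[{"x":0,"y":-0.05,"z":-0.05,"yaw":0},{"x":0,"y":-0.05,"z":-0.05,"yaw":0},{"x":0,"y":-0.05,"z":-0.05,"yaw":0},{"x":0,"y":-0.05,"z":-0.05,"yaw":0},{"x":0,"y":-0.05,"z":-0.05,"yaw":0}]' >/dev/null; python3 go.py .64 -.074 .14; done
```

```text
units x,y,z [ 0.48 -0.13  4.57] yaw 0.16 | tcp [ 0.6296 -0.0658  0.2541] [-176.5    1.9  -89.4] F [0.7 0.1 0.7] w 0.0352 t 15.1
units x,y,z [0.49 0.16 4.88] yaw 0.16 | tcp [ 0.6364 -0.0658  0.2624] [-176.4    1.9  -89.4] F [ 0.2  0.6 -0.2] w 0.0351 t 15.5167
units x,y,z [0.48 0.44 5.14] yaw 0.16 | tcp [ 0.6429 -0.0662  0.2694] [-176.5    1.9  -89.4] F [0.3 0.7 0.7] w 0.0352 t 15.9333
```

```bash
python3 -m inch '[{"x":0.2,"y":1,"z":0,"yaw":0},{"x":0.2,"y":0.5,"z":0.2,"yaw":0},{"x":0,"y":-1,"z":0.2,"yaw":0},{"x":0,"y":-1,"z":0.3,"yaw":0}]' >/dev/null; python3 go.py .64 -.074 .14; for i in 1 2; do python3 -m inch '[{"x":0,"y":0,"z":0,"yaw":0},{"x":0,"y":0,"z":0,"yaw":0},{"x":0,"y":0,"z":0,"yaw":0},{"x":0,"y":0,"z":0,"yaw":0},{"x":0,"y":0,"z":0,"yaw":0}]' >/dev/null; python3 go.py .64 -.074 .14; done
```

```text
units x,y,z [0.07 0.85 4.54] yaw 0.16 | tcp [ 0.654  -0.076   0.2547] [-176.3    2.   -89.3] F [1.1 0.3 0.8] w 0.0347 t 16.2667
units x,y,z [0.06 0.9  4.44] yaw 0.16 | tcp [ 0.6558 -0.076   0.2522] [-176.5    1.9  -89.4] F [ 0.5 -0.6  0.3] w 0.0346 t 16.6833
units x,y,z [0.07 0.88 4.51] yaw 0.16 | tcp [ 0.655  -0.0759  0.2539] [-176.4    1.9  -89.3] F [-0.4 -0.4 -1.1] w 0.0349 t 17.1
```

```bash
python3 -m inch '[{"x":0,"y":0.6,"z":1,"yaw":0.1},{"x":0,"y":0.3,"z":1,"yaw":0.1},{"x":0,"y":0,"z":1,"yaw":0},{"x":0,"y":0,"z":1,"yaw":0},{"x":0,"y":0,"z":0.5,"yaw":0}]' >/dev/null; python3 go.py .64 -.074 .05;python3 - <<'E'
from h import *
i=r.camera_info("wrist"); p,d=r.capture("wrist"); cv2.imwrite("pics/w6.png",p[:,:,::-1]); np.savez("pics/w6.npz",p=p,d=d,T=i["pose"],K=i["mtx"])
E
python3 meas.py w6
python3 - <<'E'
from h import *
i=r.camera_info("top"); p,d=r.capture("top"); R,C=np.mgrid[:480,:640]
P=world(d,i,R.ravel(),C.ravel()).reshape(480,640,3); s=(abs(P[...,0]-.473)<.03)&(abs(P[...,1]-.057)<.03)&(P[...,2]>.06)
print("b shank",P[s].mean(0) if s.any() else None, P[s][:,2].max() if s.any() else None)
E
```

```text
units x,y,z [0.2  0.36 3.69] yaw -0.04 | tcp [ 0.6422 -0.0722  0.1427] [-175.7    2.   -90.1] F [-0.7 -0.4  0.1] w 0.0349 t 17.5167
shank n 1075 [620. 208.] all [ 0.4952 -0.1014  0.0681] top [ 0.4949 -0.1003  0.0791] [ 0.498  -0.094   0.0815] [ 0.488  -0.1063  0.0501]
shank n 610 [331. 248.] all [ 0.6392 -0.0763  0.0677] top [ 0.6395 -0.075   0.0726] [ 0.6451 -0.0684  0.0749] [ 0.6335 -0.0803  0.05  ]
well [582. 283.] 482.2 -37.2 dia 43.6
well [583. 181.] 491.6 -102.9 dia 30.2
well [593.  47.] 502.0 -179.4 dia 64.0
well [522. 140.] 536.2 -118.3 dia 166.7
well [494. 144.] 546.1 -118.2 dia 166.7
b shank [0.47125342 0.06151895 0.63764006] 0.6659675499830722
```

```bash
python3 -m inch '[{"x":0.1,"y":0.15,"z":1,"yaw":0},{"x":0.1,"y":0.1,"z":1,"yaw":0},{"x":0,"y":0.08,"z":0.7,"yaw":0}]' >/dev/null; python3 go.py .6395 -.0745 .05
```

```text
units x,y,z [0.02 0.31 1.23] yaw 0.0 | tcp [ 0.6446 -0.075   0.0812] [-175.1    2.   -90. ] F [0.6 0.6 0.6] w 0.0354 t 17.8667
```

```bash
python3 -m inch '[{"x":0,"y":0.25,"z":0.6,"yaw":0},{"x":0,"y":0.1,"z":0.5,"yaw":0},{"x":0,"y":0,"z":0.1,"yaw":0}]' >/dev/null; python3 go.py .6395 -.0745 .05;  python3 -m inch '[{"x":0,"y":0,"z":0,"yaw":0},{"x":0,"y":0,"z":0,"yaw":0},{"x":0,"y":0,"z":0,"yaw":0},{"x":0,"y":0,"z":0,"yaw":0},{"x":0,"y":0,"z":0,"yaw":0}]' -1 25 >/dev/null; python3 go.py .6395 -.0745 .05
```

```text
units x,y,z [ 0.02 -0.01  0.01] yaw 0.0 | tcp [ 0.6392 -0.074   0.0501] [-175.1    2.   -90. ] F [-0.5  0.6  0.8] w 0.0352 t 18.1167
units x,y,z [0.03 0.12 0.21] yaw 0.02 | tcp [ 0.6421 -0.074   0.0554] [-174.8    2.   -89.9] F [-1.4 -0.6  0.7] w 0.0112 t 18.5333
```

```bash
python3 -m inch '[{"x":0,"y":0,"z":-0.4,"yaw":0},{"x":0,"y":0,"z":-1,"yaw":0},{"x":0,"y":0,"z":-1,"yaw":0},{"x":0,"y":0,"z":-1,"yaw":0},{"x":-0.2,"y":0.5,"z":-0.6,"yaw":0}]' >/dev/null;  python3 -m inch '[{"x":-0.3,"y":1,"z":0,"yaw":0},{"x":-0.3,"y":1,"z":0,"yaw":0},{"x":-0.3,"y":1,"z":0,"yaw":0},{"x":-0.3,"y":1,"z":0,"yaw":0},{"x":-0.3,"y":1,"z":0,"yaw":0}]' >/dev/null; python3 go.py .481 -.023 .062
```

```text
units x,y,z [-0.34  0.96  3.67] yaw -0.02 | tcp [ 0.4957 -0.0349  0.1553] [-174.3    2.   -90.1] F [-0.8  1.1 -1. ] w 0.0113 t 19.3667
```

```bash
python3 -m inch '[{"x":-0.2,"y":0.6,"z":0.6,"yaw":0},{"x":-0.1,"y":0.3,"z":0.6,"yaw":0},{"x":0,"y":0,"z":0,"yaw":0}]' >/dev/null; python3 go.py .481 -.023 .062
python3 - <<'E'
from h import *
i=r.camera_info("scene"); p,d=r.capture("scene"); cv2.imwrite("pics/s7.png",cv2.resize(p[170:320,220:420],None,fx=4,fy=4,interpolation=2)[:,:,::-1]); np.savez("pics/s7.npz",p=p,d=d,T=i["pose"],K=i["mtx"])
E
```

```text
units x,y,z [-0.   -0.14  2.59] yaw -0.01 | tcp [ 0.4709 -0.0255  0.126 ] [-174.     2.2  -90. ] F [-1.  -0.4 -2.7] w 0.0116 t 19.6167
```

View pics/s7.png

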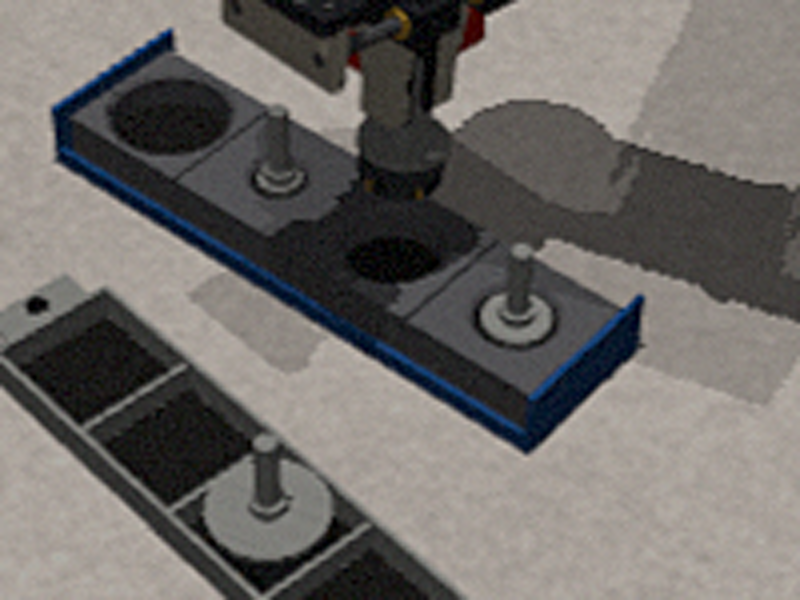

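The scene crop shows b seated level at (517,315) and a at (278,175). c is held over its bore, which is at about (400,250). I'll fit c's axis from depth.

```bash
cat > fit.py <<'E'
import sys; from h import *
from scipy.optimize import least_squares
from scipy.spatial.transform import Rotation as Ro
# cylinder fit (lean free) to flange+cup of held cutter: fit.py npz r_cup zoff ; zoff = TCP height above cutter bottom
n,rc,zo=sys.argv[1],float(sys.argv[2]),float(sys.argv[3]); z=np.load(f"pics/{n}.npz"); i=dict(mtx=z["K"],pose=z["T"])
s=r.get_state(); t=s["tcp_pos"]; R,C=np.mgrid[:480,:640]
P=world(z["d"],i,R.ravel(),C.ravel())[z["d"].ravel()>0]; b=t[2]-zo
q=P[(np.hypot(P[:,0]-t[0],P[:,1]-t[1])<rc+.012)&(P[:,2]>b+.002)&(P[:,2]<b+.022)]
print("pts",len(q))
f=lambda v:np.hypot(q[:,0]-v[0],q[:,1]-v[1])-rc-.001
o=least_squares(f,[t[0],t[1]],loss="soft_l1",f_scale=.001)
print("cup axis at z~",q[:,2].mean().round(4),o.x.round(4),"rel tcp",(o.x-t[:2]).round(4),"rms",np.sqrt(np.mean(o.fun**2)).round(4))
E
python3 fit.py s7 .022 .052
```

```text
pts 176
cup axis at z~ 0.0884 [ 0.474  -0.0267] rel tcp [ 0.0017 -0.0012] rms 0.0024
```

```bash
python3 -m inch '[{"x":-0.04,"y":0,"z":0.8,"yaw":0},{"x":0,"y":0,"z":0.8,"yaw":0},{"x":0,"y":0,"z":0.3,"yaw":0}]' >/dev/null; python3 go.py .480 -.022 .062
```

```text
units x,y,z [0.06 0.25 0.92] yaw 0.04 | tcp [ 0.4835 -0.0216  0.0857] [-173.3    2.3  -89.8] F [-0.5 -1.  -3.4] w 0.0112 t 19.9167
```

```bash
python3 -m inch '[{"x":0.04,"y":0.25,"z":0.5,"yaw":0},{"x":0,"y":0.05,"z":0.1,"yaw":0}]' >/dev/null; python3 go.py .4795 -.022 .062; python3 -m inch '[{"x":0.03,"y":0.08,"z":0.15,"yaw":0}]' >/dev/null; python3 go.py .4795 -.022 .062
```

```text
units x,y,z [0.01 0.18 0.45] yaw 0.08 | tcp [ 0.4827 -0.0222  0.0736] [-173.     2.2  -89.7] F [-8.6 -4.2 27.3] w 0.0113 t 20.0833
units x,y,z [-0.03  0.2   0.41] yaw 0.1 | tcp [ 0.4833 -0.0232  0.0727] [-172.8    2.2  -89.6] F [-15.5  -1.8  36.3] w 0.0113 t 20.1667
```

```bash
python3 -m inch '[{"x":0,"y":0.1,"z":-0.3,"yaw":0},{"x":0,"y":0.2,"z":-0.2,"yaw":0},{"x":0,"y":0,"z":0,"yaw":0}]' >/dev/null; python3 go.py .4785 -.022 .062
python3 - <<'E'
from h import *
i=r.camera_info("scene"); p,d=r.capture("scene"); cv2.imwrite("pics/s8.png",cv2.resize(p[170:320,220:420],None,fx=4,fy=4,interpolation=2)[:,:,::-1]); np.savez("pics/s8.npz",p=p,d=d,T=i["pose"],K=i["mtx"])
E
python3 fit.py s8 .022 .052
```

```text
units x,y,z [-0.05  0.09  1.04] yaw 0.09 | tcp [ 0.4773 -0.0241  0.0881] [-172.6    2.2  -89.6] F [-0.9  0.2 -2.8] w 0.0117 t 20.4167
pts 106
cup axis at z~ 0.0518 [ 0.4809 -0.0233] rel tcp [0.0029 0.0006] rms 0.0015
```

View pics/s8.png

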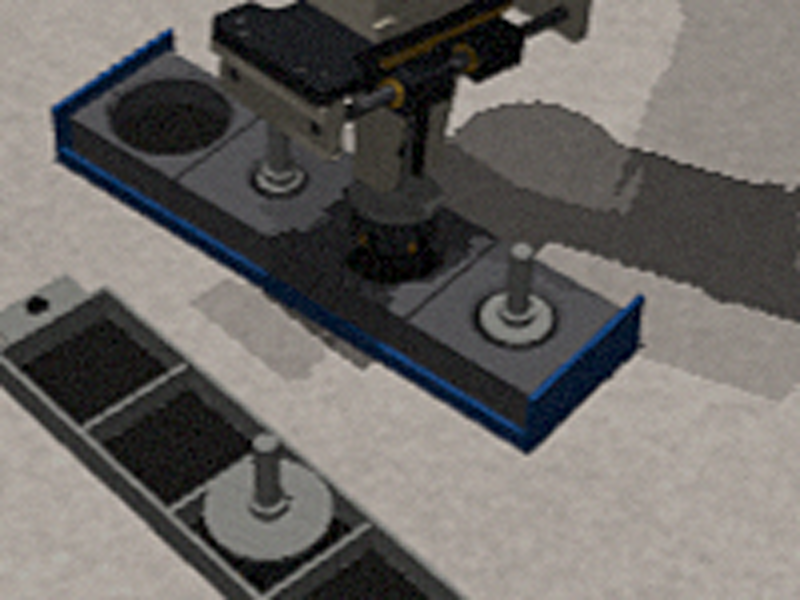

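The crop shows c's teeth just above the bore, at about (395,255). The fit puts the cup 3 mm to +x of the TCP, so the first try landed on the +x chamfer.

```bash
python3 -m inch '[{"x":-0.03,"y":0.06,"z":0.35,"yaw":0},{"x":0,"y":0.05,"z":0.1,"yaw":0}]' >/dev/null; python3 go.py .4785 -.023 .062; python3 -m inch '[{"x":0,"y":0.07,"z":0.15,"yaw":0}]' >/dev/null; python3 go.py .4785 -.023 .062
```

```text
units x,y,z [0.06 0.07 0.6 ] yaw 0.1 | tcp [ 0.4782 -0.0222  0.077 ] [-172.4    2.2  -89.6] F [-0.3 -1.  -2.9] w 0.0114 t 20.6333
units x,y,z [0.06 0.   0.43] yaw 0.1 | tcp [ 0.4771 -0.022   0.0726] [-172.4    2.2  -89.6] F [ 0.5  0.  -3.4] w 0.0112 t 20.7167
```

```bash
python3 -m inch '[{"x":0.03,"y":0.02,"z":0.2,"yaw":0}]' >/dev/null; python3 go.py .4785 -.023 .062; python3 -m inch '[{"x":0.02,"y":0.02,"z":0.1,"yaw":0}]' >/dev/null; python3 go.py .4785 -.023 .062
```

```text
units x,y,z [ 0.03 -0.04  0.19] yaw 0.1 | tcp [ 0.4768 -0.0225  0.0667] [-172.4    2.2  -89.6] F [-0.2 -0.6 -2.4] w 0.0112 t 20.8
units x,y,z [ 0.   -0.09  0.05] yaw 0.1 | tcp [ 0.4762 -0.023   0.0629] [-172.5    2.2  -89.6] F [ 0.3  1.3 -2.8] w 0.0113 t 20.8833
```

```bash
python3 -m inch '[{"x":0,"y":-0.04,"z":0.08,"yaw":0}]' >/dev/null; python3 go.py .4785 -.023 .062; python3 -m inch '[{"x":0,"y":-0.04,"z":0.05,"yaw":0}]' >/dev/null; python3 go.py .4785 -.023 .062
```

```text
units x,y,z [-0.01 -0.08 -0.07] yaw 0.1 | tcp [ 0.4767 -0.0232  0.0601] [-172.6    2.2  -89.6] F [ 0.5 -0.6 -3.1] w 0.0115 t 20.9667
units x,y,z [-0.01 -0.05 -0.14] yaw 0.1 | tcp [ 0.4777 -0.0232  0.0582] [-172.7    2.1  -89.6] F [ 0.7 -0.7 -3.1] w 0.0115 t 21.05
```

```bash
python3 -m inch '[{"x":0,"y":0,"z":0.06,"yaw":0}]' >/dev/null; python3 go.py .4785 -.023 .057; python3 -m inch '[{"x":0,"y":0,"z":0.05,"yaw":0}]' >/dev/null; python3 go.py .4785 -.023 .057
```

```text
units x,y,z [-0.    0.01 -0.01] yaw 0.11 | tcp [ 0.4787 -0.023   0.0568] [-172.6    2.1  -89.6] F [-1.9  0.9 16.2] w 0.0111 t 21.1333
units x,y,z [ 0.01  0.05 -0.03] yaw 0.12 | tcp [ 0.4799 -0.0228  0.0564] [-172.5    2.1  -89.5] F [-5.6  0.5 19.7] w 0.0115 t 21.2167
```

```bash
python3 -m inch '[{"x":0,"y":0,"z":0,"yaw":0},{"x":0,"y":0,"z":0,"yaw":0},{"x":0,"y":0,"z":0,"yaw":0}]' -0.2 >/dev/null; python3 go.py .642 .062 .16; python3 -m inch '[{"x":0,"y":0,"z":-0.4,"yaw":0},{"x":0,"y":0,"z":-1,"yaw":0},{"x":0,"y":-0.1,"z":-1,"yaw":0},{"x":0,"y":-0.1,"z":-1,"yaw":0},{"x":0,"y":-0.1,"z":-1,"yaw":0}]' >/dev/null;  python3 go.py .642 .062 .16; python3 -m inch '[{"x":-0.6,"y":-1,"z":0.1,"yaw":0},{"x":-0.6,"y":-1,"z":0.3,"yaw":0},{"x":-0.6,"y":-1,"z":0.3,"yaw":0},{"x":-0.6,"y":-1,"z":0.3,"yaw":0},{"x":-0.6,"y":-1,"z":0.3,"yaw":0}]' >/dev/null;  python3 go.py .642 .062 .16;  python3 -m inch '[{"x":0,"y":-0.3,"z":0,"yaw":0},{"x":0,"y":0,"z":0,"yaw":0},{"x":0,"y":0,"z":0,"yaw":0},{"x":0,"y":0,"z":0,"yaw":0}]' >/dev/null; python3 go.py .642 .062 .16
```

```text
units x,y,z [-3.46 -6.9  -3.07] yaw 0.14 | tcp [ 0.4822 -0.0222  0.0577] [-172.3    2.2  -89.4] F [-0.6  0.6  0.8] w 0.0262 t 21.4667
units x,y,z [-3.51 -6.76  1.2 ] yaw 0.12 | tcp [ 0.4714 -0.0275  0.1661] [-173.     2.   -89.5] F [0.7 0.3 0.3] w 0.0351 t 21.8833
units x,y,z [-0.45 -1.5   0.39] yaw 0.1 | tcp [0.6036 0.0503 0.1641] [-172.     2.4  -89.6] F [ 0.3 -0.9 -0.2] w 0.035 t 22.3
units x,y,z [-0.36 -1.07  0.27] yaw 0.12 | tcp [0.6146 0.0527 0.1625] [-172.1    2.3  -89.5] F [-0.1  0.1  0.4] w 0.035 t 22.6333
```

```bash
python3 -m inch '[{"x":0,"y":0,"z":-1,"yaw":0},{"x":0,"y":0,"z":-1,"yaw":0},{"x":0,"y":0,"z":-1,"yaw":0},{"x":0,"y":0,"z":-1,"yaw":0},{"x":0,"y":0,"z":-1,"yaw":0}]' >/dev/null;  python3 go.py .642 .062 .16; for k in 1 2; do python3 -m inch '[{"x":0,"y":0,"z":0.25,"yaw":0},{"x":0,"y":0,"z":0.25,"yaw":0},{"x":0,"y":0,"z":0.25,"yaw":0},{"x":0,"y":0,"z":0.25,"yaw":0},{"x":0,"y":0,"z":0.25,"yaw":0}]' >/dev/null;  python3 go.py .642 .062 .16; done;  python3 -m inch '[{"x":1,"y":0,"z":0,"yaw":0},{"x":1,"y":0,"z":0,"yaw":0},{"x":1,"y":0,"z":0,"yaw":0},{"x":1,"y":0,"z":0,"yaw":0},{"x":1,"y":0,"z":0,"yaw":0}]' >/dev/null; python3 go.py .642 .062 .16;  python3 -m inch '[{"x":-1,"y":0,"z":0,"yaw":0},{"x":-1,"y":0,"z":0,"yaw":0},{"x":-1,"y":0,"z":0,"yaw":0},{"x":-1,"y":0,"z":0,"yaw":0},{"x":-1,"y":0,"z":0,"yaw":0}]' >/dev/null; python3 go.py .642 .062 .16
```

```text
units x,y,z [-0.54 -1.52  5.2 ] yaw 0.07 | tcp [0.5883 0.0437 0.2837] [-172.9    2.1  -89.7] F [1.5 0.6 0.9] w 0.0348 t 23.05
units x,y,z [-0.58 -1.46  4.29] yaw 0.06 | tcp [0.5913 0.0431 0.2605] [-172.1    2.4  -89.7] F [0.7 0.2 0.7] w 0.0353 t 23.4667
units x,y,z [-0.62 -1.57  2.74] yaw 0.05 | tcp [0.5943 0.0439 0.2221] [-172.5    2.3  -89.8] F [-1.1  0.   0.5] w 0.0351 t 23.8833
units x,y,z [-5.61 -1.64  2.5 ] yaw 0.16 | tcp [ 0.595  -0.0807  0.2115] [-172.8    2.2  -89.4] F [-0.  -0.5 -0.4] w 0.0351 t 24.3
units x,y,z [-1.01 -1.63  2.33] yaw -0.11 | tcp [0.5943 0.0352 0.212 ] [-173.     2.1  -90.4] F [ 1.3  0.2 -0.7] w 0.0353 t 24.7167
```

```bash
python3 -m inch '[{"x":-0.4,"y":-0.4,"z":0.25,"yaw":0},{"x":-0.4,"y":-0.4,"z":0.25,"yaw":0},{"x":-0.1,"y":-0.4,"z":0.25,"yaw":0},{"x":0,"y":-0.3,"z":0.25,"yaw":0},{"x":0,"y":0,"z":0.25,"yaw":0}]' >/dev/null;  python3 go.py .642 .062 .05; for k in 1 2; do python3 -m inch '[{"x":0,"y":0,"z":0.2,"yaw":0},{"x":0,"y":0,"z":0.2,"yaw":0},{"x":0,"y":0,"z":0.2,"yaw":0},{"x":0,"y":0,"z":0.2,"yaw":0},{"x":0,"y":0,"z":0.2,"yaw":0}]' >/dev/null;  python3 go.py .642 .062 .05; done
```

```text
units x,y,z [0.26 0.59 5.33] yaw -0.04 | tcp [0.6401 0.0636 0.1842] [-172.9    2.1  -90.2] F [-0.8  0.1  0.1] w 0.035 t 25.1333
units x,y,z [0.1  0.52 4.12] yaw -0.11 | tcp [0.6426 0.0609 0.1537] [-173.2    2.   -90.4] F [-0.3  0.   0.5] w 0.035 t 25.55
units x,y,z [0.08 0.51 3.04] yaw -0.11 | tcp [0.6455 0.0613 0.1271] [-173.1    2.   -90.4] F [ 0.4 -0.1 -0.5] w 0.0352 t 25.9667
```

```bash
for k in 1 2; do python3 -m inch '[{"x":0.01,"y":0.05,"z":0.25,"yaw":0},{"x":0.01,"y":0.05,"z":0.25,"yaw":0},{"x":0.01,"y":0.05,"z":0.25,"yaw":0},{"x":0,"y":0.05,"z":0.25,"yaw":0},{"x":0,"y":0.05,"z":0.2,"yaw":0}]' >/dev/null;  python3 go.py .642 .0615 .05; done
python3 - <<'E'
from h import *
i=r.camera_info("wrist"); p,d=r.capture("wrist"); cv2.imwrite("pics/w9.png",p[:,:,::-1]); np.savez("pics/w9.npz",p=p,d=d,T=i["pose"],K=i["mtx"])
E
python3 meas.py w9
```

```text
units x,y,z [0.08 0.25 1.72] yaw -0.11 | tcp [0.6429 0.0619 0.0934] [-173.1    2.   -90.4] F [ 0.  -0.2 -0.1] w 0.035 t 26.3833
units x,y,z [ 0.04 -0.04  0.38] yaw -0.11 | tcp [0.6398 0.0623 0.0592] [-173.1    2.   -90.4] F [ 1.1 -0.1 -0.2] w 0.0352 t 26.8
well [626. 153.] 525.2 1.9 dia 108.1
well [598. 144.] 536.3 2.1 dia 108.1
```

```bash
python3 -m inch '[{"x":0,"y":-0.05,"z":0.15,"yaw":0},{"x":0,"y":-0.03,"z":0.1,"yaw":0},{"x":0,"y":0,"z":0.03,"yaw":0},{"x":0,"y":0,"z":0,"yaw":0},{"x":0,"y":0,"z":0,"yaw":0}]' -1 25 >/dev/null;  python3 go.py .642 .0615 .05; python3 -m inch '[{"x":0,"y":0,"z":0,"yaw":0}]' >/dev/null;  python3 go.py .642 .0615 .05
```

```text
units x,y,z [0.03 0.01 0.03] yaw -0.11 | tcp [0.6421 0.0623 0.0508] [-173.2    2.   -90.4] F [-5.5  1.6  7. ] w 0.0127 t 27.2667
units x,y,z [ 0.03 -0.02  0.05] yaw -0.11 | tcp [0.6413 0.0622 0.0512] [-173.3    2.   -90.4] F [-4.9  1.   4.7] w 0.0121 t 27.35
```

```bash
python3 -m inch '[{"x":0,"y":0,"z":-0.3,"yaw":0},{"x":0,"y":-0.05,"z":-0.6,"yaw":0},{"x":0,"y":-0.05,"z":-0.8,"yaw":0},{"x":0,"y":-0.05,"z":-0.8,"yaw":0},{"x":0,"y":0,"z":-0.8,"yaw":0}]' >/dev/null;  python3 go.py .495 -.181 .16; python3 -m inch '[{"x":0,"y":0,"z":-0.8,"yaw":0},{"x":0.3,"y":0.2,"z":-0.5,"yaw":0},{"x":0.6,"y":0.4,"z":-0.2,"yaw":0},{"x":0.8,"y":0.5,"z":0,"yaw":0},{"x":0.8,"y":0.5,"z":0,"yaw":0}]' >/dev/null;  python3 go.py .495 -.181 .16
```

```text
units x,y,z [ 9.57  5.15 -1.99] yaw -0.14 | tcp [0.6306 0.058  0.1315] [-174.     1.8  -90.6] F [ 0.5  0.9 -2.9] w 0.0113 t 27.7667
units x,y,z [ 7.04  3.6  -0.26] yaw -0.08 | tcp [ 0.5861 -0.0057  0.1696] [-173.6    1.9  -90.3] F [ 0.  -0.1 -2.9] w 0.0111 t 28.1833
```

```bash
python3 -m inch '[{"x":0.8,"y":0.4,"z":0,"yaw":0},{"x":0.8,"y":0.4,"z":0,"yaw":0},{"x":0.8,"y":0.4,"z":0,"yaw":0},{"x":0.8,"y":0.4,"z":0,"yaw":0},{"x":0.8,"y":0.4,"z":0,"yaw":0}]' >/dev/null;  python3 go.py .495 -.181 .16; python3 -m inch '[{"x":0.8,"y":0.4,"z":0,"yaw":0},{"x":0.7,"y":0.3,"z":0,"yaw":0},{"x":0.5,"y":0.3,"z":0.1,"yaw":0},{"x":0.3,"y":0.2,"z":0.1,"yaw":0}]' >/dev/null;  python3 go.py .495 -.181 .12
```

```text
units x,y,z [ 2.7   1.11 -0.32] yaw -0.1 | tcp [ 0.5238 -0.1137  0.1572] [-173.9    2.   -90.4] F [-0.6  0.1 -2.7] w 0.0111 t 28.6
units x,y,z [ 0.16 -0.37  1.  ] yaw -0.17 | tcp [ 0.4833 -0.1776  0.1441] [-174.1    2.1  -90.7] F [ 1.   0.8 -3.7] w 0.011 t 28.9333
```

```bash
python3 -m inch '[{"x":0.1,"y":-0.3,"z":0.2,"yaw":0},{"x":0.1,"y":-0.2,"z":0.3,"yaw":0},{"x":0,"y":0,"z":0.3,"yaw":0},{"x":0,"y":0,"z":0.3,"yaw":0},{"x":0,"y":0,"z":0.2,"yaw":0}]' >/dev/null;  python3 go.py .495 -.181 .06
python3 - <<'E'
from h import *
i=r.camera_info("scene"); p,d=r.capture("scene"); cv2.imwrite("pics/s10.png",cv2.resize(p[150:300,200:400],None,fx=4,fy=4,interpolation=2)[:,:,::-1]); np.savez("pics/s10.npz",p=p,d=d,T=i["pose"],K=i["mtx"])
E
python3 fit.py s10 .028 .048
```

```text
units x,y,z [-0.05  0.23  1.96] yaw -0.23 | tcp [ 0.4957 -0.1842  0.1092] [-174.2    2.1  -90.9] F [ 1.2  0.4 -3.5] w 0.0115 t 29.35
pts 179
cup axis at z~ 0.073 [ 0.4982 -0.1859] rel tcp [ 0.0031 -0.0019] rms 0.0016
```

View pics/s10.png

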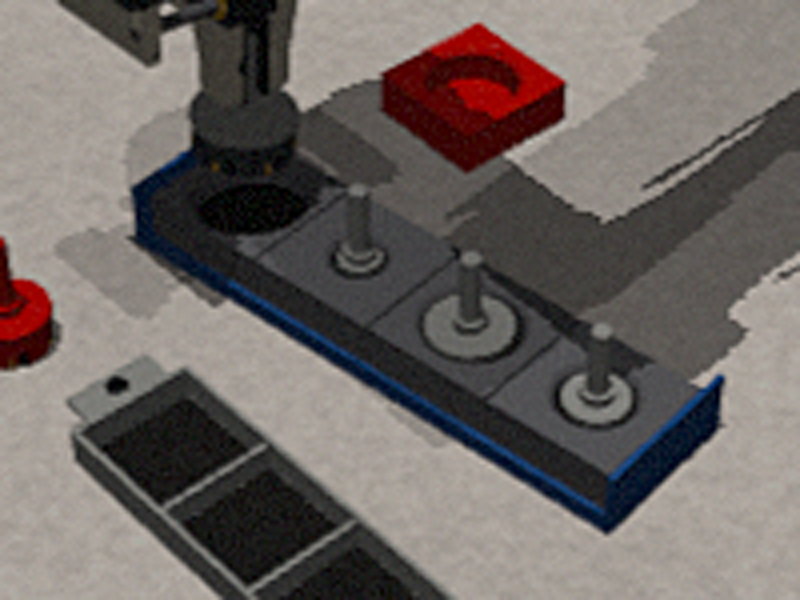

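The crop shows a, b and c all seated level. d is held above its bore at (250,205), with its cup about 3 mm to +x of the TCP.

```bash
python3 -m inch '[{"x":-0.05,"y":0.06,"z":0.25,"yaw":0},{"x":-0.05,"y":0.06,"z":0.25,"yaw":0},{"x":-0.05,"y":0.03,"z":0.25,"yaw":0},{"x":0,"y":0.03,"z":0.15,"yaw":0}]' >/dev/null;  python3 go.py .4955 -.1795 .058
```

```text
units x,y,z [0.11 0.01 1.01] yaw -0.2 | tcp [ 0.4933 -0.1776  0.0832] [-174.3    2.1  -90.8] F [ 0.4  0.1 -3. ] w 0.0109 t 29.7333
```

```bash
python3 -m inch '[{"x":0.08,"y":-0.05,"z":0.2,"yaw":0},{"x":0.03,"y":0,"z":0.15,"yaw":0}]' >/dev/null;  python3 go.py .4955 -.1795 .058; python3 -m inch '[{"x":0,"y":0,"z":0.1,"yaw":0}]' >/dev/null;  python3 go.py .4955 -.1795 .058
```

```text
units x,y,z [0.02 0.06 0.62] yaw -0.18 | tcp [ 0.4954 -0.1796  0.0735] [-174.3    2.1  -90.7] F [ 0.9 -0.2 -3.2] w 0.0113 t 29.9
units x,y,z [0.01 0.06 0.5 ] yaw -0.18 | tcp [ 0.4957 -0.1796  0.0705] [-174.4    2.1  -90.7] F [ 0.4 -0.2 -3.1] w 0.011 t 29.9833
```

```bash
python3 -m inch '[{"x":0,"y":0.03,"z":0.15,"yaw":0}]' >/dev/null;  python3 go.py .4955 -.1795 .058; python3 -m inch '[{"x":0,"y":0.03,"z":0.1,"yaw":0}]' >/dev/null;  python3 go.py .4955 -.1795 .058
```

```text
units x,y,z [0.01 0.04 0.34] yaw -0.18 | tcp [ 0.4957 -0.1796  0.0666] [-174.3    2.1  -90.7] F [ 0.8  0.7 -2.4] w 0.0111 t 30.0667
units x,y,z [0.01 0.01 0.22] yaw -0.19 | tcp [ 0.4952 -0.1795  0.0636] [-174.3    2.1  -90.7] F [ 0.2 -0.5 -2.9] w 0.0114 t 30.15
```

Bottom edge about 16 mm up, already inside the chamfer with no contact. Continuing gently.

```bash
python3 -m inch '[{"x":0,"y":0.02,"z":0.1,"yaw":0}]' >/dev/null;  python3 go.py .4955 -.1795 .058; python3 -m inch '[{"x":0,"y":0.02,"z":0.06,"yaw":0}]' >/dev/null;  python3 go.py .4955 -.1795 .058
```

```text
units x,y,z [ 0.   -0.01  0.11] yaw -0.19 | tcp [ 0.495  -0.1795  0.0608] [-174.3    2.1  -90.7] F [ 0.4  0.3 -2.2] w 0.0112 t 30.2333
units x,y,z [ 0.   -0.03  0.04] yaw -0.19 | tcp [ 0.4946 -0.1795  0.059 ] [-174.3    2.1  -90.8] F [ 0.6 -0.5  5.1] w 0.0111 t 30.3167
```

```bash
python3 -m inch '[{"x":0,"y":0,"z":0.06,"yaw":0}]' >/dev/null;  python3 go.py .4955 -.1795 .058; python3 -m inch '[{"x":0,"y":0,"z":0.06,"yaw":0}]' >/dev/null;  python3 go.py .4955 -.1795 .058
```

```text
units x,y,z [-0.01  0.01  0.01] yaw -0.18 | tcp [ 0.4958 -0.1797  0.0584] [-174.2    2.1  -90.7] F [-1.7  0.3 14.7] w 0.0117 t 30.4
units x,y,z [-0.01  0.04 -0.  ] yaw -0.17 | tcp [ 0.4966 -0.1798  0.058 ] [-174.1    2.   -90.7] F [-5.1  2.5 14.2] w 0.0115 t 30.4833
```

Contact at the expected depth. Release, lift well clear, then check.

```bash
python3 -m inch '[{"x":0,"y":0,"z":0,"yaw":0},{"x":0,"y":0,"z":0,"yaw":0},{"x":0,"y":0,"z":0,"yaw":0},{"x":0,"y":0,"z":0,"yaw":0}]' -0.2 >/dev/null; python3 go.py .4955 -.1795 .058;  python3 -m inch '[{"x":0,"y":0,"z":-0.5,"yaw":0},{"x":0,"y":0,"z":-0.8,"yaw":0},{"x":0,"y":0,"z":-1,"yaw":0},{"x":0,"y":0,"z":-1,"yaw":0},{"x":0,"y":0,"z":-1,"yaw":0}]' >/dev/null;  python3 -m inch '[{"x":0.6,"y":0,"z":-1,"yaw":0},{"x":1,"y":0,"z":-0.5,"yaw":0},{"x":1,"y":0,"z":-0.2,"yaw":0},{"x":1,"y":0,"z":0,"yaw":0},{"x":1,"y":0,"z":0,"yaw":0}]' >/dev/null;  python3 -m inch '[{"x":1,"y":0,"z":0,"yaw":0},{"x":1,"y":-0.3,"z":0,"yaw":0},{"x":1,"y":-0.3,"z":0,"yaw":0},{"x":0.5,"y":0,"z":0,"yaw":0},{"x":0,"y":0,"z":0,"yaw":0}]' >/dev/null;python3 go.py .4955 -.1795 .058
python3 - <<'E'
from h import *
for n in("scene","top"):
    i=r.camera_info(n); p,d=r.capture(n)
    if n=="scene": cv2.imwrite("pics/s11.png",cv2.resize(p[150:300,200:400],None,fx=4,fy=4,interpolation=2)[:,:,::-1])
    else: cv2.imwrite("pics/t11.png",p[:,:,::-1])
    R,C=np.mgrid[:480,:640]; P=world(d,i,R.ravel(),C.ravel()).reshape(480,640,3)
    for k,c in dict(b=(.4725,.057),c=(.482,-.023),a=(.490,-.102),d=(.499,-.181)).items():
        q=P[(np.hypot(P[...,0]-c[0],P[...,1]-c[1])<.030)&(P[...,2]>.045)&(P[...,2]<.12)]
        lo=q[q[:,2]<.06]; hi=q[q[:,2]>.068]; print(n,k,len(q),"top z",np.percentile(q[:,2],95).round(4),"hi-lo",(hi.mean(0)-lo.mean(0)).round(4),"off",(hi.mean(0)[:2]-c).round(4))
E
```

```text
units x,y,z [-0.02  0.14  0.07] yaw -0.15 | tcp [ 0.4988 -0.1801  0.0601] [-173.9    2.   -90.6] F [-0.4  0.1  0.5] w 0.0322 t 30.8167
units x,y,z [-8.53  0.75  6.44] yaw -0.1 | tcp [ 0.4948 -0.3976  0.2135] [-173.6    1.8  -90.4] F [ 0.2 -0.1  0.3] w 0.0352 t 32.0667
scene b 93 top z 0.0806 hi-lo [-0.0017 -0.0005  0.0241] off [0.004  0.0039]
scene c 89 top z 0.0807 hi-lo [-0.0007 -0.0004  0.0238] off [0.0056 0.0031]
scene a 89 top z 0.0806 hi-lo [-0.0007 -0.0011  0.0234] off [0.004  0.0039]
scene d 82 top z 0.0805 hi-lo [-0.0015 -0.0013  0.0231] off [0.002  0.0032]
top b 28 top z 0.0814 hi-lo [0.0026 0.0013 0.026 ] off [0.0004 0.0038]
top c 29 top z 0.0816 hi-lo [0.0038 0.0009 0.0247] off [0.0017 0.0031]
top a 30 top z 0.0837 hi-lo [ 0.0038 -0.0024  0.0239] off [0.0007 0.0039]
top d 3 top z 0.0828 hi-lo [ 0.0021 -0.0007  0.0278] off [-0.0031  0.0004]
```

View pics/s11.png

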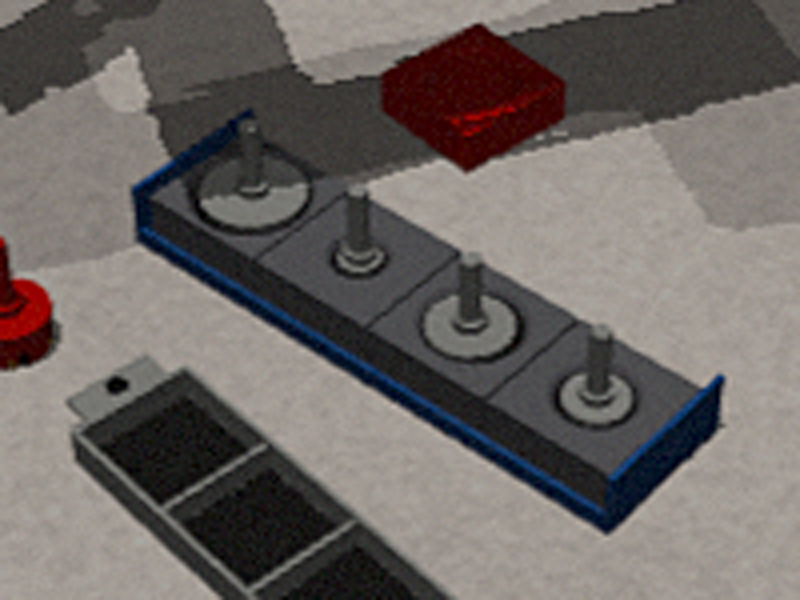

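View pics/t11.png

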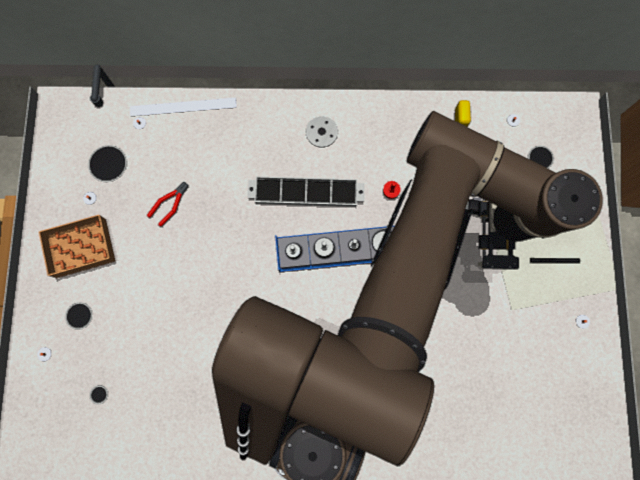

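The scene crop shows all four cutters seated level, at (252,190), (358,255), (470,325) and (597,397). The top view shows the tray empty, with the pliers and the red decoy cutter unmoved. Handing in.

```bash
python3 -c "
from plant import r; print(r.close_job(), r.get_state()['time_s'])"
```

```text
the job is handed in; nothing more can be done
the job is handed in; nothing more can be done
```

All four cutters are in the blue rack, each upright in the pot bored for its size, and the job is handed in. The clock read about 32 s at my last check.

- **Seating:** In the final scene view all four shank tops read 0.0805–0.0807 m, against 0.080 m expected when fully home, and every cutter looks level. The top camera read 1–3 mm higher, and its view of cutter_d was mostly blocked by the arm (3 points), so I relied on the scene view.
- **cutter_c:** My first try touched the chamfer on the far (+x) side of its pot at about 40 N wrist force (120 N allowed). I lifted it a little, shifted about 4 mm, and it went in freely.
- **Set-down:** The others met only their pot floors, at up to about 20 N, and were released there. The gripper slowly tilted up to about 8° during the job, so the later cutters, cutter_c most of all, may have settled a few millimetres on one edge when released.
- **Bystanders:** The pliers and both red look-alikes appear unmoved. The stud gun was hidden behind the arm in the last picture. The gripper stayed well above it, but I did not re-check it.

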